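Set the ratchet dial of a board test fixture to its setting pin

ROBOT

A 7-joint arm with a two-finger parallel gripper is mounted at the origin on the work surface. World frame = base frame: x ahead of the robot, y to its left, z up, the work surface at z = 0. Lengths are in m, angles in rad, forces in N, time in s.
With the tool pointing down it reaches from about 0.4 to 0.875 m from the base axis. Payload 19.3 kg.
Tool frame: the origin (TCP) lies at the very end of the fingers, on their centre line; the grasp point (between the pads) lies 19 mm behind it; z points along the fingers, y is the line along which they close (so a half turn about z gives the same grasp; the last joint's range is limited). The gripper opens to 85 mm and grips with 20 to 120 N. Pads are 22 mm wide; open, the fingers measure 114 mm over their backs; the gripper's body (76 mm by 85 mm) begins 54 mm behind the grasp point. The pads swing forward as they close: fully open they stand 13 mm farther back than shut.
Start: joints at [-1.261, 0.521, -0.036, 1.599, 0.021, 1.021, -0.113], TCP at [0.232, 0.58, 0.206] pointing down, gripper open.
Joint ranges: [-2.91, 2.91], [-0.3, 2.13], [-1.5, 1.42], [0.17, 2.43], [-1.26, 4.41], [0.16, 1.93], [-2.52, 2.52]. Speed limits (rad/s): [1.89, 1.89, 2.39, 2.39, 3.01, 3.01, 3.01].

INTERFACE

Orientations are given as [roll, pitch, yaw] about the fixed x, y, z axes, in that order (R = Rz(yaw) Ry(pitch) Rx(roll)).
In Python, from workcell import bot gives the robot as it stands. The module is installed in compiled form; this text tells all that it offers.
- The arm moves only by the tool apply_moves, never from a script. Its arguments are lists of equal length, an entry for each row: "claw": the finger opening in m, from 0 to 0.0854; "xyz": the shift along the tool's x, y, z in m, a list of three; "twist": the turn, a rotation vector about the tool's x, y, z in rad, a list of three. A call has 1 to 20 rows; each row shifts and turns the commanded pose from where the row before left it, along the tool's axes as they then stand; what a row does not reach is not made up. A row lasts 1/10 s, in which the tool goes at most 50 mm and 8.59 degrees, less where a joint would pass 70% of its speed; a pose out of reach is approached as far as the arm can. A call with a gripper value outside its range is refused whole. The fingers move at their own pace and stop on an object; "force" is the grip in N (left out, the last holds). Time passes only in rows, so rows that do not move let the fingers close. It gives the time, the measured TCP pose, the force, the opening and the grip force at its end, in the units of the state.
- bot.observe(): the state, without advancing time (a new reading comes with each control period).
- bot.grab_frame(name): name is "side" or "top"; returns a dict with "img" (400x640x3 uint8, red, green, blue), "vfov" (degrees; the focal length in pixels is half the picture's height over the tangent of half this angle, whatever the lens; pixels are square), "cx", "cy" (the principal point, pixels), "view" (4x4, takes a point from world to camera coordinates). Camera axes: x right, y up, looking along -z (the intrinsics and any distortion apply to the point x, -y, -z); pixel columns grow to the right and rows downward; lengths in m; the calibration is good to about 2 mm. A picture is of the moment at which its call begins. There is no depth.
- bot.job_done(): hands the job in; it is judged then, once.
Trained networks look in the newest picture that a camera, given by its name, has taken for a name from the list of things; names that differ only in an ending like _2 or _b are one class to them, and where a whole thing is asked for, a point or a joint stands for the part that bears it (a point fixed in the world has none). Each returns a list of dicts, best first, with "score" (0 to 1); they miss things now and then, are a little off and sometimes report something else, mostly with a low value. They report only what shows in the picture. A call takes as long as a camera call.
- bot.find_in(camera, query): "position" ([x, y, z] in m, in world coordinates, good to about 4 mm: the middle of the surface that is visible of it).
The state is a dict: "clock": time; "qpos": joint angles; "qd": joint speeds; "joint_efforts": joint torques, N m; "position": TCP position; "tool_rot": TCP orientation; "force": force on the tool from outside, world axes, zero at the start; "moment": the same for the moment, N m; "grip_width": finger opening in m; "finger_force": force on a finger pad.
Only numpy, scipy, OpenCV 4.12 (cv2) and the standard library are available. Lean on these libraries where they do the work, as an engineer would, in place of code of your own. Each camera call takes 0.05 s, during which the arm holds its last target. There are 200 camera calls.

TASK

Set the press of the board test fixture for this board: turn the black bar knob on the toothed ratchet wheel clockwise until its pointer points at the tall pin, then let go so that the sprung pawl catches and holds the wheel there. Do not go a whole tooth too far: the wheel only ratchets one way.

Things in the scene. Friction and masses are not known exactly. Their poses are not given: they have to be found in the camera images.
- dial (a joint): Clockwise angle (from above) of the 94 mm grey steel ratchet wheel with its knob and pointer, rad; 0 at the start, stop at 1.9. 15 saw teeth of 0.419 rad (24 deg): it rests only near 0, 0.42, 0.84, 1.26, 1.68. Turning takes 0.04 to 0.13 N m. Let go, a spring turns it back to the last tooth the brass pawl dropped behind, which holds it; it cannot go back further.
- dial_grip (a point): Point on the wheel's vertical axis at the height to grip, 62 mm above the table. The knob is a black upright bar 50 mm long, 14 mm thick, from 40 to 78 mm above the table, centred on the axis, its length along the pointer: grip it from above across the 14 mm. Nothing else within 80 mm of the axis is higher than 40 mm. The fixture is fixed to the table.
- pointer_tip (a point): Tip of the flat white tapered pointer under the knob, turning with the wheel: 56 mm from the wheel's axis, 33 mm above the table. The direction from the axis to this tip is the pointer's direction, which is also that of the bar's length.
- pin_top (a point): Top centre of the tall steel setting pin, 16 mm across, top 40 mm above the table, 70 mm from the axis, 32, 56 or 80 deg clockwise of the pointer's start; the other two holes hold flat plugs 3 mm high. On the pin's tooth the pointer rests 8 deg short of the pin, so turn it in line or up to 10 deg past (4 is best) and let go; the next tooth rests 16 deg past.

How it is judged:
By the outcome, as a careful person would: the job done as asked, in the order asked, and still so for the second after the job is handed in, with the robot touching nothing.
It also fails if it takes over 32 s, if anything falls off the work surface, if the arm or the gripper's body presses on something with over 40 N, if the wrist force passes 120 N, or if a joint passes its speed limit or range.

## Working session

There is one attempt and no reset: what is moved stays moved. The work goes in short steps, Python scripts to look and compute and a tool call to move; the robot and the scene stay as the last step left them, time stands still between calls to the robot, and variables do not carry over. Pictures are saved under pics/ and viewed, at most 10 in all, crops included, and the job is handed in when it is done.

Besides the shell and the picture viewer there is one more tool, called after "Emit:" by a JSON object that holds its "api" and its "payload", one argument or row to a line. apply_moves: Moves the arm, as the interface text tells. Its arguments: {"type":"object","properties":{"claw":{"type":"array"},"xyz":{"type":"array"},"twist":{"type":"array"},"force":{"type":"number"}},"required":["claw","xyz","twist"]}

```bash
mkdir -p pics
python3 - <<'E'
from workcell import bot
import cv2,numpy as np
s=bot.observe();print({k:np.round(s[k],3).tolist() for k in("clock","position","tool_rot","force")})
for c in("top","side"):
    f=bot.grab_frame(c);cv2.imwrite(f"pics/{c}0.png",f["img"][:,:,::-1])
    print(c,f["vfov"],f["cx"],f["cy"],np.round(f["view"],4).tolist(),[k for k in f])
    for q in("dial","dial_grip","pointer_tip","pin_top"):
        print(q,[(round(d["score"],2),np.round(d["position"],4).tolist()) for d in bot.find_in(c,q)][:3])
E
```

```text
{'clock': 0.0, 'position': [0.232, 0.58, 0.206], 'tool_rot': [-3.14, 0.0, 2.762], 'force': [0.173, 1.004, 0.187]}
top 54.63737255986426 316.6196438329995 203.24815598396367 [[0.0068, -0.9997, -0.0215, 0.0795], [0.9994, 0.0061, 0.0328, -0.5811], [-0.0326, -0.0217, 0.9992, -0.7205], [0.0, 0.0, 0.0, 1.0]] ['img', 'vfov', 'cx', 'cy', 'view']
dial [(0.65, [0.6001, 0.1, 0.0257])]
dial_grip [(0.95, [0.5995, 0.1034, 0.0298])]
pointer_tip [(0.94, [0.5989, 0.1053, 0.0246])]
pin_top [(0.55, [0.6659, 0.1215, 0.0364])]
side 48.0953720871385 318.077458733246 191.74439295190584 [[-0.9993, -0.0338, 0.0146, 0.5901], [0.0291, -0.4806, 0.8765, -0.0631], [-0.0226, 0.8763, 0.4813, -0.7557], [0.0, 0.0, 0.0, 1.0]] ['img', 'vfov', 'cx', 'cy', 'view']
dial []
dial_grip [(0.82, [0.5977, 0.1196, 0.0278])]
pointer_tip [(0.75, [0.5986, 0.1147, 0.0314])]
pin_top [(0.69, [0.6625, 0.1338, 0.0301])]
```

View pics/top0.png

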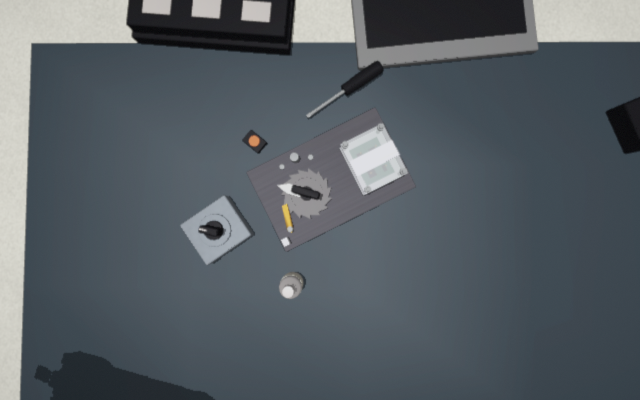

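View pics/side0.png

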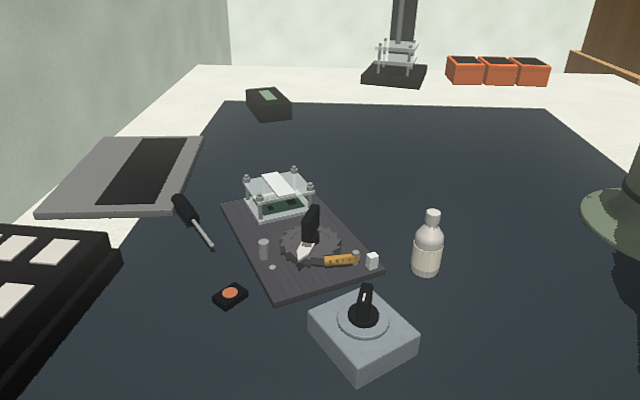

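The top view shows the wheel at about (305,193), the pointer tip at about (279,188), the tall pin at (294,157), and flat plugs at (282,166) and (310,157). So the pin is in the middle hole, at 56 deg. The grey box at (215,230) with its own knob is a decoy. Next I'll measure precisely.

```bash
cat > h.py <<'E'
import numpy as np
def ray(f,px,z):
    fl=200/np.tan(np.radians(f["vfov"]/2));V=np.array(f["view"]);R=V[:3,:3];o=-R.T@V[:3,3]
    d=R.T@np.array([(px[0]-f["cx"])/fl,-(px[1]-f["cy"])/fl,-1]);return o+d*(z-o[2])/d[2]
def proj(f,p):
    fl=200/np.tan(np.radians(f["vfov"]/2));c=np.array(f["view"])@np.r_[p,1]
    return np.array([f["cx"]+fl*c[0]/-c[2],f["cy"]-fl*c[1]/-c[2]])
E
python3 - <<'E'
from workcell import bot
import cv2
a=bot.grab_frame("top")["img"][140:250,240:350];b=bot.grab_frame("side")["img"][190:290,240:350]
o=[cv2.resize(i,None,fx=k,fy=k,interpolation=cv2.INTER_CUBIC)[:,:,::-1] for i,k in((a,5),(b,5))]
cv2.imwrite("pics/ca.png",o[0]);cv2.imwrite("pics/cb.png",o[1])
E
```

```text
(no output)
```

View pics/ca.png

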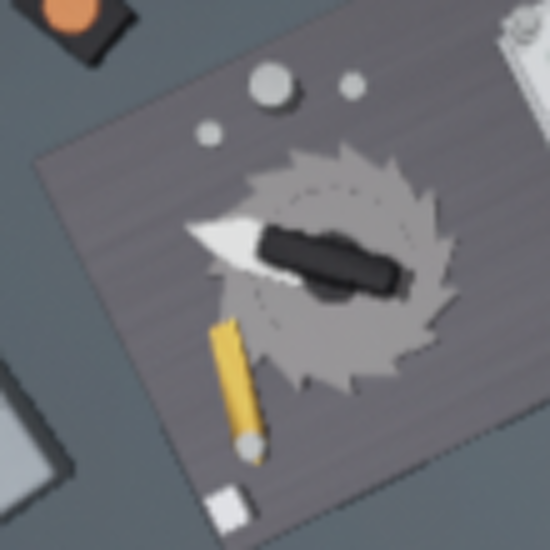

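View pics/cb.png

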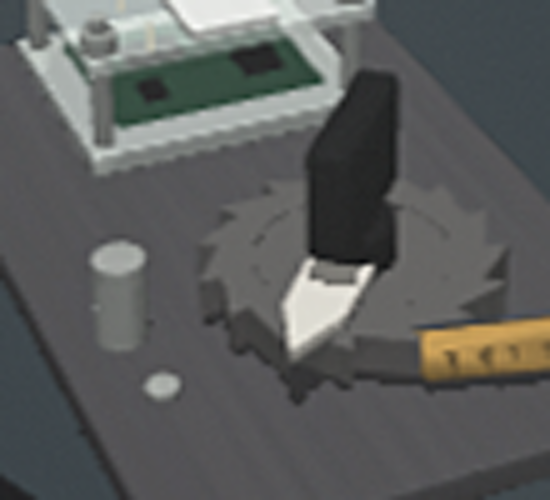

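The top crop shows the pin top at (270,84), the pointer tip at (186,228), and the bar's top face centred near (330,260). The side crop shows the pin top at (118,258) and the tip at (290,358). I'll fit the axis and angle to these.

Run:
```python
from workcell import bot
from h import *
from scipy.optimize import least_squares
t=bot.grab_frame("top");s=bot.grab_frame("side")
T=lambda u,v:np.array([239.6+u/5,139.6+v/5]);S=lambda u,v:np.array([239.6+u/5,189.6+v/5])
pin=ray(t,T(270,84),.04);tip=ray(t,T(186,228),.033);bar=ray(t,T(330,260),.078)
print(pin,ray(s,S(118,258),.04));print(tip,ray(s,S(290,358),.033));print("bar",bar)
a=ray(t,T(262,247),.078);b=ray(t,T(400,276),.078);print("bar dir",np.degrees(np.arctan2(*(a-b)[1::-1])),np.linalg.norm(a-b))
d=np.radians(56)
def P(x,k):
    c=x[:2];u=lambda q,r,z:np.r_[c+r*np.array([np.cos(q),np.sin(q)]),z]
    return [u(x[2],.056,.033),u(x[2]-d,.07,.04),u(0,0,.078)][k]
for k0 in (56,32,80):
    d=np.radians(k0)
    f=lambda x:np.r_[proj(t,P(x,0))-T(186,228),proj(t,P(x,1))-T(270,84),.5*(proj(t,P(x,2))-T(330,260)),proj(s,P(x,0))-S(290,358),proj(s,P(x,1))-S(118,258)]
    r=least_squares(f,[.6,.1,1.5]);print(k0,r.x,np.degrees(r.x[2]),r.cost,np.round(r.fun,1))
```

```text
[0.6646709  0.12508148 0.04      ] [0.66505006 0.12856589 0.04      ]
[0.61252224 0.1560877  0.033     ] [0.6134382  0.16297833 0.033     ]
bar [0.59822276 0.10079804 0.078     ]
bar dir 78.44357154008586 0.04845065701897862
56 [0.59863875 0.10409713 1.30463154] 74.74988103999021 4.312478257601923 [-1.1 -0.5 -0.8 -0.1 -1.  -0.1  0.3 -2.2  0.3 -0.8]
32 [0.59427218 0.10207247 1.04898715] 60.10253656816264 97.80824367808408 [ 3.  -5.2 -5.5  4.7 -0.4  1.1 -5.6 -5.7  5.7  2.9]
80 [0.60258813 0.10976619 1.49827036] 85.84456829288546 72.96183304678927 [-5.2  3.2  4.5 -4.1 -2.6 -1.3  4.9  1.4 -3.8 -4.8]
```

The fit confirms the 56 deg pin. The axis is at about (0.5985, 0.1025) and the pointer's direction is about 76 deg. Now I'll translate over the wheel at height, then yaw.

Emit:
{"api": "apply_moves", "payload": {
  "claw": [0.08,0.08,0.08,0.08,0.08,0.08,0.08,0.08,0.08,0.08,0.08,0.08,0.08,0.08,0.08,0.08,0.08,0.08,0.08,0.08],
  "xyz": [
    [-0.0259,-0.0154,0],
    [-0.0259,-0.0154,0],
    [-0.0259,-0.0154,0],
    [-0.0259,-0.0154,0],
    [-0.0259,-0.0154,0],
    [-0.0259,-0.0154,0],
    [-0.0259,-0.0154,0],
    [-0.0259,-0.0154,0],
    [-0.0259,-0.0154,0],
    [-0.0259,-0.0154,0],
    [-0.0259,-0.0154,0],
    [-0.0259,-0.0154,0],
    [-0.0259,-0.0154,0],
    [-0.0259,-0.0154,0],
    [-0.0259,-0.0154,0],
    [-0.0259,-0.0154,0],
    [-0.0259,-0.0154,0],
    [-0.0259,-0.0154,0],
    [-0.0259,-0.0154,0],
    [-0.0259,-0.0154,0]
  ],
  "twist": [
    [0,0,0],
    [0,0,0],
    [0,0,0],
    [0,0,0],
    [0,0,0],
    [0,0,0],
    [0,0,0],
    [0,0,0],
    [0,0,0],
    [0,0,0],
    [0,0,0],
    [0,0,0],
    [0,0,0],
    [0,0,0],
    [0,0,0],
    [0,0,0],
    [0,0,0],
    [0,0,0],
    [0,0,0],
    [0,0,0]
  ]
}}

```text
clock: 2.7
position: [0.5993, 0.1013, 0.2066]
tool_rot: [3.141, 0.0, 2.762]
force: [-0.0, 0.5, 0.6]
grip_width: 0.0798
finger_force: 0.0
```

Emit:
{"api": "apply_moves", "payload": {
  "claw": [0.06,0.06,0.06,0.06,0.06,0.06,0.06,0.06,0.06,0.06,0.06,0.06,0.06],
  "xyz": [
    [0,0,0],
    [0,0,0],
    [0,0,0],
    [0,0,0],
    [0,0,0],
    [0,0,0],
    [0,0,0],
    [0,0,0],
    [0,0,0],
    [0,0,0],
    [0,0,0],
    [0,0,0],
    [0,0,0]
  ],
  "twist": [
    [0,0,0.13],
    [0,0,0.13],
    [0,0,0.13],
    [0,0,0.13],
    [0,0,0.13],
    [0,0,0.13],
    [0,0,0.13],
    [0,0,0.13],
    [0,0,0.13],
    [0,0,0.13],
    [0,0,0.134],
    [0,0,0],
    [0,0,0]
  ]
}}

```text
clock: 4.0
position: [0.5986, 0.1025, 0.2065]
tool_rot: [-3.142, 0.0, 1.332]
force: [-0.2, 0.0, 1.0]
grip_width: 0.06
finger_force: 0.0
```

Run:
```python
from workcell import bot
import numpy as np
s=bot.observe();print({k:np.round(s[k],4).tolist() for k in("clock","position","tool_rot","qpos","force","grip_width")})
```

```text
{'clock': 4.0, 'position': [0.5986, 0.1025, 0.2065], 'tool_rot': [-3.1416, 0.0002, 1.3321], 'qpos': [-0.5736, 0.5324, 0.4533, 1.667, -0.2665, 1.004, -0.2694], 'force': [-0.1531, 0.04, 0.9981], 'grip_width': 0.06}
```

Emit:
{"api": "apply_moves", "payload": {
  "claw": [0.06,0.06,0.06,0.06,0.06,0.06,0.06,0.06,0.06,0.06,0.06,0.06],
  "xyz": [
    [0,0,0.02],
    [0,0,0.02],
    [0,0,0.02],
    [0,0,0.02],
    [0,0,0.02],
    [0,0,0.02],
    [0,0,0.015],
    [0,0,0.01],
    [0,0,0.01],
    [0,0,0.005],
    [0,0,0],
    [0,0,0]
  ],
  "twist": [
    [0,0,0],
    [0,0,0],
    [0,0,0],
    [0,0,0],
    [0,0,0],
    [0,0,0],
    [0,0,0],
    [0,0,0],
    [0,0,0],
    [0,0,0],
    [0,0,0],
    [0,0,0]
  ]
}}

```text
clock: 5.2
position: [0.5989, 0.1024, 0.0469]
tool_rot: [3.141, -0.0, 1.328]
force: [-0.2, 0.8, 1.1]
grip_width: 0.06
finger_force: 0.0
```

Emit:
{"api": "apply_moves", "payload": {
  "claw": [0.04,0.03,0.02,0.01,0.005,0.005,0.005,0.005],
  "xyz": [
    [0,0,0],
    [0,0,0],
    [0,0,0],
    [0,0,0],
    [0,0,0],
    [0,0,0],
    [0,0,0],
    [0,0,0]
  ],
  "twist": [
    [0,0,0],
    [0,0,0],
    [0,0,0],
    [0,0,0],
    [0,0,0],
    [0,0,0],
    [0,0,0],
    [0,0,0]
  ],
  "force": 50
}}

```text
clock: 6.0
position: [0.5992, 0.1023, 0.0469]
tool_rot: [3.14, -0.0, 1.328]
force: [2.7, -0.7, 6.0]
grip_width: 0.0117
finger_force: 49.4
```

Run:
```python
from workcell import bot
import numpy as np,cv2
s=bot.observe();print({k:np.round(s[k],4).tolist() for k in("clock","position","tool_rot","qpos","force","moment","grip_width","finger_force")})
f=bot.grab_frame("side")["img"][150:300,220:380];cv2.imwrite("pics/g.png",cv2.resize(f,None,fx=4,fy=4)[:,:,::-1])
```

```text
{'clock': 6.0, 'position': [0.5992, 0.1023, 0.0469], 'tool_rot': [3.1404, -0.0004, 1.3276], 'qpos': [-0.5029, 0.7334, 0.3527, 1.7779, -0.3694, 0.6945, -0.1904], 'force': [2.7361, -0.6895, 6.0465], 'moment': [-0.097, -0.5647, -0.1595], 'grip_width': 0.0117, 'finger_force': 49.4234}
```

View pics/g.png

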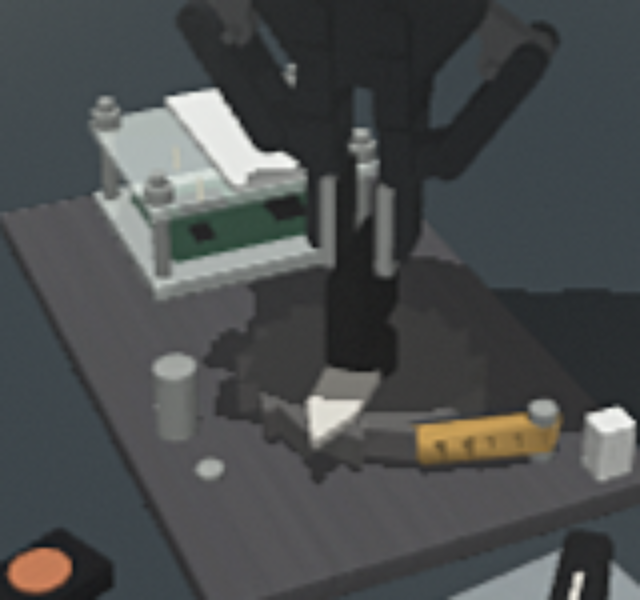

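The pads sit square on the bar, either side of it, with the pointer tip at about (315,447) and the pin at (175,365). Now I'll turn most of the way clockwise.

Emit:
{"api": "apply_moves", "payload": {
  "claw": [0.005,0.005,0.005,0.005,0.005,0.005,0.005,0.005,0.005,0.005,0.005,0.005],
  "xyz": [
    [0,0,0],
    [0,0,0],
    [0,0,0],
    [0,0,0],
    [0,0,0],
    [0,0,0],
    [0,0,0],
    [0,0,0],
    [0,0,0],
    [0,0,0],
    [0,0,0],
    [0,0,0]
  ],
  "twist": [
    [0,0,0.09],
    [0,0,0.09],
    [0,0,0.09],
    [0,0,0.09],
    [0,0,0.09],
    [0,0,0.09],
    [0,0,0.09],
    [0,0,0.09],
    [0,0,0.09],
    [0,0,0.06],
    [0,0,0],
    [0,0,0]
  ],
  "force": 60
}}

```text
clock: 7.25
position: [0.5987, 0.1028, 0.0469]
tool_rot: [-3.141, -0.0, 0.458]
force: [-1.5, 1.2, 9.8]
grip_width: 0.0115
finger_force: 62.2
```

Run:
```python
from workcell import bot
from h import *
import cv2
s=bot.observe();print({k:np.round(s[k],4).tolist() for k in("clock","position","tool_rot","qpos","force","moment","grip_width","finger_force")})
F=bot.grab_frame("side")
for c in("side","top"):
  if c=="top": bot.grab_frame("top")
  print(c,[(round(d["score"],2),np.round(d["position"],4).tolist()) for d in bot.find_in(c,"pointer_tip")])
for a in(16,20,24,28): print(a,(proj(F,[.5988+.056*np.cos(np.radians(a)),.1025+.056*np.sin(np.radians(a)),.033])-[220,150])*4)
f=F["img"][150:300,220:380];cv2.imwrite("pics/g2.png",cv2.resize(f,None,fx=4,fy=4)[:,:,::-1])
```

```text
{'clock': 7.25, 'position': [0.5987, 0.1028, 0.0469], 'tool_rot': [-3.1412, -0.0003, 0.4581], 'qpos': [-0.6461, 0.7918, 0.5811, 1.7858, -0.6103, 0.751, -0.854], 'force': [-1.5249, 1.2472, 9.7754], 'moment': [0.2808, 0.2707, 0.0708], 'grip_width': 0.0115, 'finger_force': 62.1599}
side [(0.93, [0.6001, 0.1146, 0.0283])]
top []
16 [211.85326307 364.85235415]
20 [213.93021438 370.89589146]
24 [216.77024593 376.87231479]
28 [220.3697367  382.74894688]
```

View pics/g2.png

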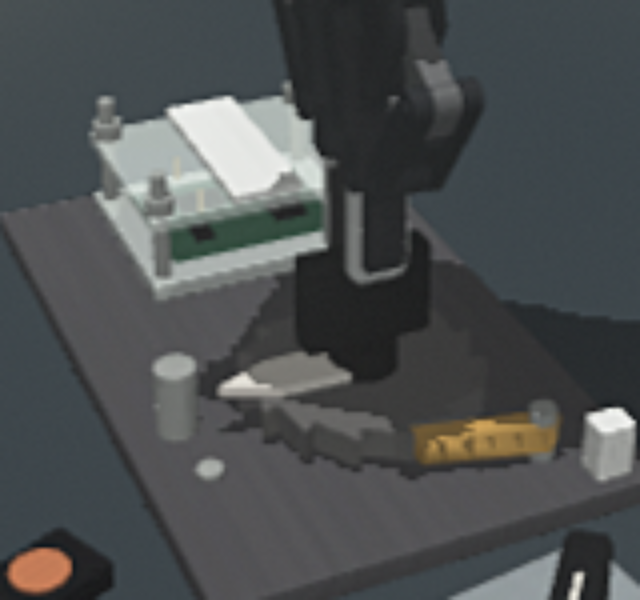

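The pointer is at about 26 deg (tip at (219,391)), short of the pin, and the grip did not slip. I'll turn 10 deg more, which is 4 deg past the pin.

Emit:
{"api": "apply_moves", "payload": {
  "claw": [0.005,0.005,0.005,0.005,0.005,0.005],
  "xyz": [
    [0,0,0],
    [0,0,0],
    [0,0,0],
    [0,0,0],
    [0,0,0],
    [0,0,0]
  ],
  "twist": [
    [0,0,0.06],
    [0,0,0.06],
    [0,0,0.058],
    [0,0,0],
    [0,0,0],
    [0,0,0]
  ]
}}

```text
clock: 8.05
position: [0.5986, 0.1029, 0.0469]
tool_rot: [-3.141, -0.0, 0.28]
force: [-2.2, 2.0, 11.2]
grip_width: 0.0116
finger_force: 62.2
```

Run:
```python
from workcell import bot
import cv2
F=bot.grab_frame("side");f=F["img"][150:300,220:380];cv2.imwrite("pics/g3.png",cv2.resize(f,None,fx=4,fy=4)[:,:,::-1])
```

```text
(no output)
```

View pics/g3.png

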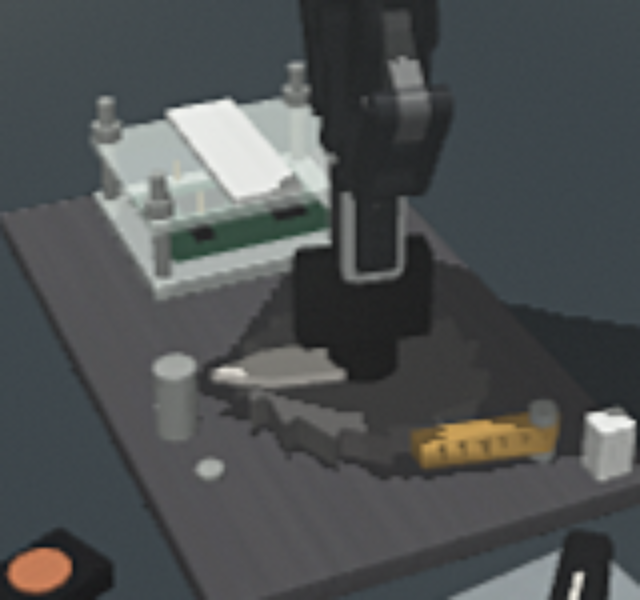

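The pointer tip is now at (212,374), in line with or just past the pin at (175,365). Next I'll release and rise.

Emit:
{"api": "apply_moves", "payload": {
  "claw": [0.02,0.03,0.045,0.06,0.06,0.06,0.06,0.06],
  "xyz": [
    [0,0,0],
    [0,0,0],
    [0,0,0],
    [0,0,0],
    [0,0,0],
    [0,0,0],
    [0,0,0],
    [0,0,0]
  ],
  "twist": [
    [0,0,0],
    [0,0,0],
    [0,0,0],
    [0,0,0],
    [0,0,0],
    [0,0,0],
    [0,0,0],
    [0,0,0]
  ]
}}

```text
clock: 8.9
position: [0.5986, 0.1023, 0.0465]
tool_rot: [3.142, 0.0, 0.28]
force: [0.6, 0.1, -0.0]
grip_width: 0.06
finger_force: 0.0
```

Emit:
{"api": "apply_moves", "payload": {
  "claw": [0.06,0.06,0.06,0.06,0.06,0.06,0.06,0.06,0.06,0.06,0.06,0.06,0.06,0.06,0.06,0.06,0.06],
  "xyz": [
    [0,0,-0.01],
    [0,0,-0.015],
    [0,0,-0.02],
    [0,0,-0.02],
    [0,0,-0.02],
    [0,0,-0.02],
    [0,0,-0.02],
    [0,0,-0.02],
    [-0.02,0,-0.01],
    [-0.02,0,0],
    [-0.02,0,0],
    [-0.02,0,0],
    [-0.02,0,0],
    [-0.02,0,0],
    [-0.02,0,0],
    [0,0,0],
    [0,0,0]
  ],
  "twist": [
    [0,0,0],
    [0,0,0],
    [0,0,0],
    [0,0,0],
    [0,0,0],
    [0,0,0],
    [0,0,0],
    [0,0,0],
    [0,0,0],
    [0,0,0],
    [0,0,0],
    [0,0,0],
    [0,0,0],
    [0,0,0],
    [0,0,0],
    [0,0,0],
    [0,0,0]
  ]
}}

```text
clock: 10.6
position: [0.4645, 0.064, 0.2025]
tool_rot: [-3.141, -0.002, 0.28]
force: [0.3, -0.3, 0.1]
grip_width: 0.0602
finger_force: 0.0
```

Run:
```python
from workcell import bot
import cv2,numpy as np
f=bot.grab_frame("side")["img"][150:300,220:380];g=bot.grab_frame("top")["img"][130:280,220:320]
cv2.imwrite("pics/g4.png",np.hstack([cv2.resize(i,None,fx=3,fy=3) for i in(f,g)])[:,:,::-1])
```

```text
(no output)
```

View pics/g4.png

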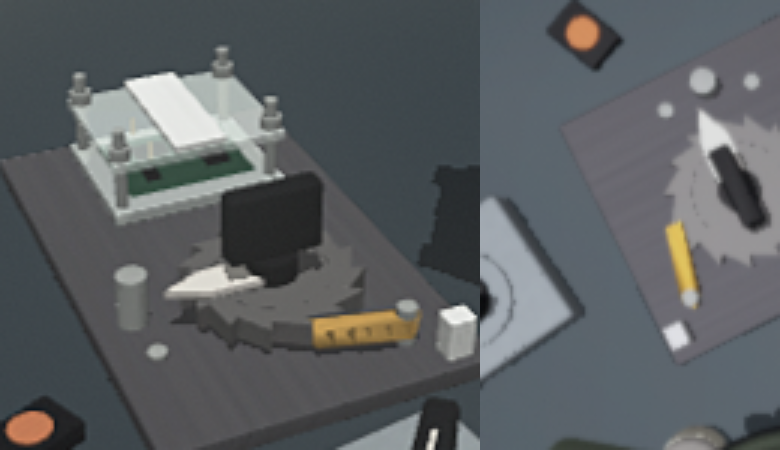

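The wheel rests with the pointer (tip at (700,110)) at about 28 deg in world terms, 48 deg from its start. That is the pin's tooth, just short of the pin at (703,82), and the gripper is clear.

```bash
python3 -c "
from workcell import bot
print(bot.job_done())"
```

```text
the job is handed in; nothing more can be done
None
```

The job is handed in: I turned the knob about 4 deg past the pin (pin in the 56 deg hole) and let go. The last pictures show the pawl holding the wheel on the pin's tooth, about 8 deg short of the pin, with the gripper clear, at about 10.7 s on the robot's clock.

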